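# Sweep the chest's deck clean and latch its hasp

## Task

Using the scraper block, sweep the four loose lumps of metal off the chest's front deck into the scrap tray at the chest's left end, without touching the lumps with the fingers, and stand the scraper back upright on the bench. Then swing the steel hasp, which lies back on the chest's lid, over to the front and press its tongue down into the catch until it snaps home, leaving the lid shut. Do not disturb the other things on the bench or the wrench on the lid.

Things in the scene. Friction and masses are not known exactly. Their poses are not given: they have to be found in the camera images.
- chest: grey chest fixed to the bench, flat top 80 mm above it. Origin: at bench level below the middle of the hasp's hinge line; x points away from the robot (at yaw 0), y to the left end, z up. Front deck, no lip: x -152 to 0, y -125 to 125 mm. Flush lid behind it: x 2 to 152 mm. The catch stands on the deck's middle near the front edge; the scrap tray is fixed to the left (+y) end
- tray_in (a point): centre of the floor of the scrap tray, an open steel tray 140 mm (chest x) by 110 mm (chest y) outside, walls 4 mm, rim 50 mm above the bench (30 mm below the deck), touching the chest's left end: x -110 to 30, y 126 to 236 mm in the chest's frame. The point is 5 mm above the bench; axes as the chest's
- catch (a point): centre of the keeper, a sprung round steel nose 12 mm thick, 30 mm long (chest y), at chest x -115.5 mm, 13.5 mm above the deck. Pressing the tongue down (about 12 to 20 N, then it gives suddenly) pushes it up to 6 mm forward; it springs back and holds the tongue. Either side, cheeks 20 mm tall, 5 mm thick: chest x -114 to -78, inner faces y +-22 mm
- hasp (a joint): hasp angle (rad): 0 = flat over the deck, home in the catch; pi/2 = upright; about 3 = lying back on the lid. It meets the keeper at about 0.13. Stiff hinge (0.1 N m): stays where it is left. T-shaped steel plate 4 mm thick: 90 mm wide (chest y) out to 70 mm from the hinge, then a tongue 28 mm wide out to 112 mm with a 5 mm round end
- hasp_hinge (a point): middle of the hasp's hinge axis, which lies along the chest's y, straight above the chest's origin, at the lid's front edge, 86 mm above the bench: 6 mm above deck and lid, as is the mid-plane of the hasp when flat
- tongue (a point): point in the middle of the hasp's tongue, on its centre line and mid-plane, 92 mm from the hinge axis; a good place to pinch the tongue across its 28 mm width. Its x axis points from the tongue's end to the hinge
- lid (a joint): lid angle (rad): 0 = shut, grows as its front edge rises; it hinges at the far edge, is 0.8 kg and falls shut. It carries the hasp's hinge
- scraper: scraper block, loose, standing upright on the bench: 68 mm wide (its x), 70 mm tall; wooden grip 26 mm thick (its y) from 20 mm up to the top, on a black foot 22 mm thick; 160 g. Origin: centre of its underside
- lump1: loose lump of dull grey metal on the deck, about 20 by 18 mm, 10 mm tall, 15 g. Origin: centre of its underside
- lump2: loose lump of dull grey metal on the deck, about 20 by 18 mm, 9 mm tall, 15 g. Origin: centre of its underside
- lump3: loose lump of dull grey metal on the deck, about 20 by 18 mm, 10 mm tall, 15 g. Origin: centre of its underside
- lump4: loose lump of dull grey metal on the deck, about 20 by 18 mm, 11 mm tall, 15 g. Origin: centre of its underside
- weight: dark lead block, 60 by 45 by 40 mm, a bystander; origin at its underside
- tin: jar 62 mm across, 85 mm tall, steel cap, a bystander; origin at its underside
- spray: spray can 62 mm across, 190 mm tall, a bystander; origin at its underside
- wrench: steel wrench 130 mm long (its x) lying on the lid's right part, a bystander; origin at its underside
- driver: blue-handled screwdriver 190 mm long, a bystander; origin at its underside
- valve: brass valve body 42 mm across, 52 mm tall with two stub ports, a bystander; origin at its underside
Things that resemble listed ones, but are neither listed nor needed, are in the scene too. There is more than one size of the scraper; the job needs the middle-sized.

How it is judged (in metres and radians):
On the way, in this order (a step that is already met when the one before it is completed fails the run):
1. all four lumps lie in the scrap tray (x of lump1 in the frame of tray_in between -0.068 and 0.068 m and y of lump1 in the frame of tray_in between -0.053 and 0.053 m and z of each of lump1, lump2, lump3, lump4 in the frame of tray_in below 0.04 m and x of lump2 in the frame of tray_in between -0.068 and 0.068 m and y of lump2 in the frame of tray_in between -0.053 and 0.053 m and x of lump3 in the frame of tray_in between -0.068 and 0.068 m and y of lump3 in the frame of tray_in between -0.053 and 0.053 m and x of lump4 in the frame of tray_in between -0.068 and 0.068 m and y of lump4 in the frame of tray_in between -0.053 and 0.053 m), for 0.2 s.
2. the scraper stands upright on the bench again (height (world z) of scraper below 0.004 m and angle between scraper's own z axis and vertical below 0.1 rad), for 0.2 s.
3. the hasp is snapped home under the keeper (value of joint hasp below 0.03 rad), for 0.2 s.
At the end, for the whole second after the job is handed in: All four lumps lie at rest inside the scrap tray (below its rim); the hasp is within 0.03 rad of flat, held in the catch; the lid is shut (within 0.02 rad); the scraper stands upright on the bench (within 0.1 rad), released and at rest (all of step 1 and all of step 2 and value of joint hasp below 0.03 rad and value of joint lid below 0.02 rad and linear speed of each of scraper, lump1, lump2, lump3, lump4 below 0.02 m/s); the robot touches nothing.
It fails at once if the fingers touch a lump (over 1 N) (contact force between the fingers and lump1 above 1 N or contact force between the fingers and lump2 above 1 N or contact force between the fingers and lump3 above 1 N or contact force between the fingers and lump4 above 1 N).
It fails at once if a bystander (weight, tin, spray, wrench, driver, valve) is moved more than 30 mm (distance of any of weight, tin, spray, wrench, driver, valve from where it was at the start of the episode above 0.03 m).
It also fails if it takes over 72 s, if anything falls off the work surface, if the arm or the gripper's body presses on something with over 40 N, if the wrist force passes 120 N, or if a joint passes its speed limit or range.

## Robot

A 6-joint arm with a two-finger parallel gripper is mounted at the origin on the work surface. World frame = base frame: x ahead of the robot, y to its left, z up, the work surface at z = 0. Lengths are in mm, angles in rad, forces in N, time in s.
With the tool pointing down it reaches from about 275 to 775 mm from the base axis. Payload 14.6 kg.
Tool frame: the origin (TCP) lies between the finger pads; the fingertips stand ahead of it and the grasp point (between the pads) lies 11 mm behind it (robot.tip_extent is the z of the fingertips in the tool frame, in mm); z points along the fingers, y is the line along which they close (so a half turn about z gives the same grasp; the last joint's range is limited). The gripper opens to 85 mm and grips with 20 to 120 N. Pads are 22 mm wide; open, the fingers measure 114 mm over their backs; the gripper's body (76 mm by 85 mm) begins 54 mm behind the grasp point. The pads swing forward as they close: fully open they stand 13 mm farther back than shut.
Start: joints at [-1.479, 0.263, -0.048, 1.259, 0, 1.415], TCP at [128.252, -509.097, 239.278] pointing down, gripper open.
Joint ranges: [-2.65, 2.65], [-0.89, 1.7], [-1.18, 1.37], [-2.13, 2.11], [-1.35, 1.29], [-3.14, 3.14]. Speed limits (rad/s): [1.89, 1.89, 2.57, 2.79, 3.14, 3.14].

## Interface

Orientations are given as a rotation vector (axis times angle).
In Python, from plant import robot gives the robot as it stands.
- The arm moves only by the tool servo_tool, never from a script. Its argument "rows" is one flat list of numbers, 7 for each row, row after row: the shift along the tool's x, y, z in units of 30 mm (1.0 is 30 mm), then the turn, a rotation vector about the tool's x, y, z in units of 6 degrees (1.0 is 6 degrees), then the closure, from 0 (fully open) to 1 (shut). In form: [tx, ty, tz, rx, ry, rz, fingers, tx, ty, tz, rx, ry, rz, fingers, ...]. A call has 1 to 12 rows; each row is the pose to reach, as a shift and turn from the pose commanded when the call began, along the tool's axes at that moment; what a row does not reach only later rows make up. A row lasts 1/10 s, in which the tool goes at most 50 mm and 8.59 degrees, less where a joint would pass 70% of its speed; a pose out of reach is approached as far as the arm can. A call with a gripper value outside its range is refused whole. The fingers move at their own pace and stop on an object; "newtons" is the grip in N (left out, the last holds). Time passes only in rows, so rows that repeat a pose let the fingers close. It gives the time, the measured TCP pose, the force, the opening and the grip force at its end, in the units of the state.
- robot.get_obs(): the state, without advancing time (a new reading comes with each control period).
- robot.camera(name): name is "side" or "top"; returns a dict with "pixels" (420x560x3 uint8, red, green, blue), "camera_matrix" (3x3 intrinsics, pixels), "k1" (the pictures are not rectified: a ray, as slopes to the right and down, at radius r is drawn at 1 + k1 r^2 times it, then the intrinsics apply), "pose" (4x4, takes a point from camera to world coordinates). Camera axes: x right, y down, z forward; pixel columns grow to the right and rows downward; lengths in mm; the calibration is good to about 2 mm. A picture is of the moment at which its call begins. There is no depth.
- robot.job_done(): hands the job in; it is judged then, once.
The state is a dict: "t": time; "joint_pos": joint angles; "qd": joint speeds; "effort": joint torques, N m; "ee_pos": TCP position; "eef_rot": TCP orientation; "force": force on the tool from outside, world axes, zero at the start; "moment": the same for the moment, N m; "grip_width": finger opening in mm; "grasp_force": force on a finger pad.
Only numpy, scipy, OpenCV 4.12 (cv2) and the standard library are available. Lean on these libraries where they do the work, as an engineer would, in place of code of your own. Each camera call takes 0.05 s, during which the arm holds its last target. There are 200 camera calls.

## Working session

There is one attempt and no reset: what is moved stays moved. The work goes in short steps, Python scripts to look and compute and a tool call to move; the robot and the scene stay as the last step left them, time stands still between calls to the robot, and variables do not carry over. Pictures are saved under pics/ and viewed, at most 10 in all, crops included, and the job is handed in when it is done.

Besides the shell and the picture viewer there is one more tool, called after "Call:" as name(argument=value, ...) on one line, values as JSON. servo_tool: Moves the arm, as the interface text tells. Its arguments: {"type":"object","properties":{"rows":{"type":"array","items":{"type":"number"}},"newtons":{"type":"number"}},"required":["rows"]}

```bash
ls; mkdir -p pics; cat > h.py <<'E'
import numpy as np, cv2
from plant import robot
from scipy.spatial.transform import Rotation as R
def snap(n):
    c=robot.camera(n); np.savez(f'{n}.npz',**{k:np.array(v) for k,v in c.items()}); return c
def load(n): return dict(np.load(f'{n}.npz'))
def ray(c,u,v):
    K=c['camera_matrix']; k=float(c['k1'])
    d=np.array([(u-K[0,2])/K[0,0],(v-K[1,2])/K[1,1]]); s=d.copy()
    for _ in range(30): s=d/(1+k*(s@s))
    T=c['pose']; return T[:3,3],T[:3,:3]@np.array([s[0],s[1],1])
def plane(c,u,v,z):
    o,d=ray(c,u,v); return o+d*(z-o[2])/d[2]
def proj(c,p):
    T=c['pose'];q=T[:3,:3].T@(np.array(p,float)-T[:3,3]); s=q[:2]/q[2]; s=s*(1+float(c['k1'])*(s@s)); K=c['camera_matrix']
    return np.array([s[0]*K[0,0]+K[0,2],s[1]*K[1,1]+K[1,2]])
def tri(c1,p1,c2,p2):
    o1,d1=ray(c1,*p1);o2,d2=ray(c2,*p2)
    t=np.linalg.lstsq(np.c_[d1,-d2],o2-o1,rcond=None)[0]
    a,b=o1+d1*t[0],o2+d2*t[1]; return (a+b)/2,np.linalg.norm(a-b)
E
python3 - <<'E'
from h import *
a=snap('top');b=snap('side')
for n,c in(('top',a),('side',b)):
    cv2.imwrite(f'pics/{n}0.png',cv2.resize(c['pixels'][:,:,::-1],(800,600),interpolation=cv2.INTER_CUBIC)); print(n,c['pose'].round(2).tolist(),c['camera_matrix'].tolist(),c['k1'])
o=robot.get_obs();print(o);print(robot.tip_extent)
E
```

```text
pics
top [[0.01, -0.99, 0.14, 347.9], [-1.0, -0.01, 0.01, -28.17], [-0.01, -0.14, -0.99, 1489.33], [0.0, 0.0, 0.0, 1.0]] [[437.2407907155714, 0.0, 272.18239228403166], [0.0, 437.2407907155714, 219.46702069965667], [0.0, 0.0, 1.0]] -0.02938071460869608
side [[0.87, -0.3, 0.39, 29.06], [-0.49, -0.51, 0.7, -1014.42], [-0.01, -0.8, -0.6, 916.84], [0.0, 0.0, 0.0, 1.0]] [[413.6057624811647, 0.0, 279.89468665014834], [0.0, 413.6057624811647, 208.75632184469922], [0.0, 0.0, 1.0]] -0.07030303871521948
{'t': 0.1, 'joint_pos': array([-1.47928321e+00,  2.63450780e-01, -4.88566340e-02,  1.25941802e+00,
       -3.78916029e-06,  1.41547519e+00]), 'qd': array([-0.00139674, -0.00149334,  0.00191728,  0.00015333, -0.00134556,
       -0.00053518]), 'effort': array([ 3.81204154e-03, -6.38575315e+01,  3.85064757e+01,  9.89062741e-03,
       -1.24517196e-04,  1.13521915e-05]), 'ee_pos': array([ 128.23687008, -508.84829967,  238.89197207]), 'eef_rot': array([-3.11677528e+00, -3.86628469e-01, -4.05928404e-05]), 'force': array([ 0.36052454, -0.22353833, -1.2668461 ]), 'moment': array([ 0.03304506,  0.01469431, -0.00770309]), 'grasp_force': 0.0, 'grip_width': 85.17355026362168}
8.0
```

View pics/top0.png

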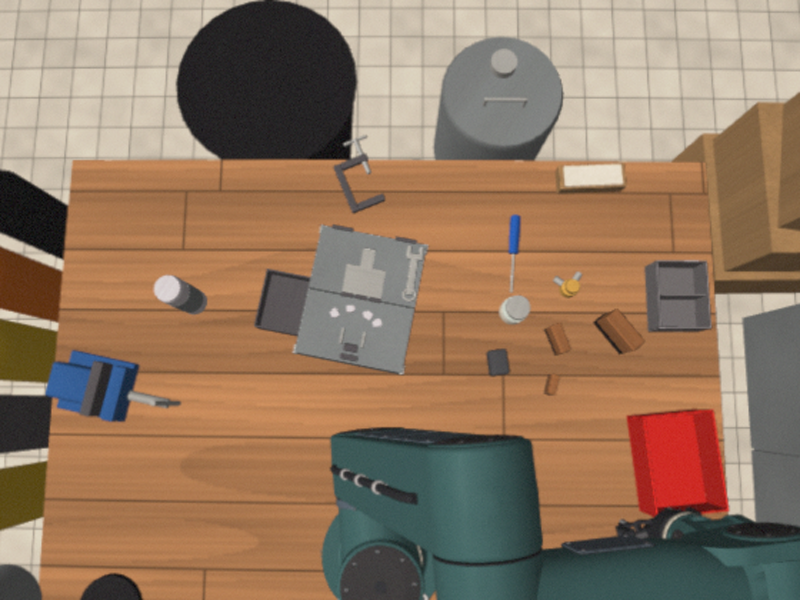

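View pics/side0.png

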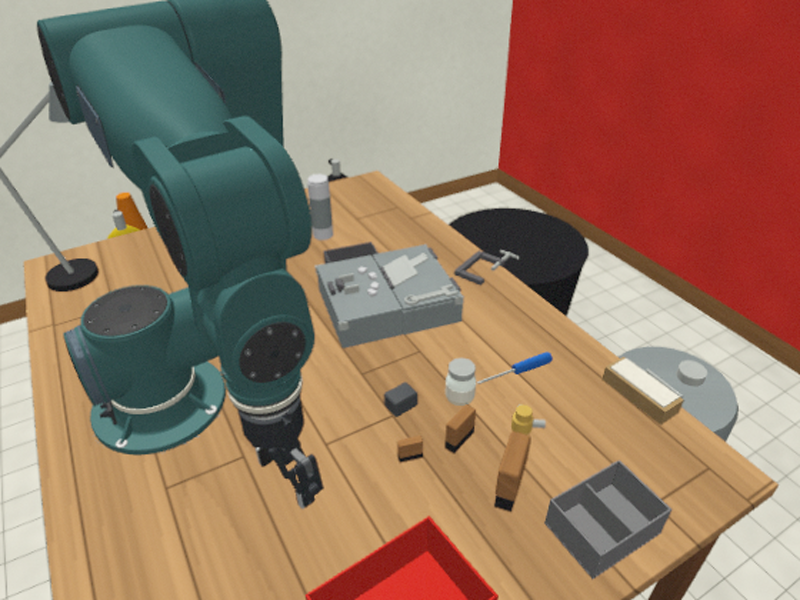

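The top view shows the chest centred at about (360,300), with four pale lumps at (335,312), (350,308), (367,314) and (376,322). The hasp lies back at (366,275) and the tray is at (283,302).

There are three scraper-like blocks: small at (552,384), middle at (558,338) and large at (620,332). The middle one fits. I'll confirm it in a crop and measure.

```bash
cat > m.py <<'E'
from h import *
a=load('top');b=load('side')
def comps(c,mask,lo,hi,box):
    n,l,s,ce=cv2.connectedComponentsWithStats(mask.astype(np.uint8)); out=[]
    for i in range(1,n):
        if lo<=s[i,4]<=hi and box[0]<ce[i][0]<box[2] and box[1]<ce[i][1]<box[3]:
            cn=cv2.findContours((l==i).astype(np.uint8),cv2.RETR_EXTERNAL,cv2.CHAIN_APPROX_NONE)[0][0]
            out.append((ce[i],s[i,4],cv2.minAreaRect(cn),cn))
    return out
p=a['pixels'].astype(int); hsv=cv2.cvtColor(a['pixels'],cv2.COLOR_RGB2HSV)
print('lumps'); 
for ce,ar,r,_ in comps(a,(p.min(2)>175),5,100,(205,150,300,260)): print(ce.round(1),ar,plane(a,*ce,88).round(1))
# chest top: low saturation grey
m=(hsv[:,:,1]<70)&(hsv[:,:,2]>85); m=cv2.morphologyEx(m.astype(np.uint8),cv2.MORPH_CLOSE,np.ones((5,5)))
for ce,ar,r,cn in comps(a,m,3000,20000,(205,150,300,260)):
    print('chest',ce,ar,r); bx=cv2.boxPoints(r)
    P=np.array([plane(a,*q,80)[:2] for q in cn[:,0]]).astype(np.float32); R2=cv2.minAreaRect(P); print(R2,cv2.boxPoints(R2).round(1).tolist())
g=p
for (x,y) in[(391,237),(434,232),(386,269)]: print(x,y,p[y,x],hsv[y,x])
s=3
A=cv2.resize(a['pixels'][150:270,170:310],None,fx=4,fy=4,interpolation=cv2.INTER_CUBIC)
B=cv2.resize(b['pixels'][270:370,255:375],None,fx=2,fy=2,interpolation=cv2.INTER_CUBIC)
C=cv2.resize(a['pixels'][200:290,360:460],None,fx=2.4,fy=2.4,interpolation=cv2.INTER_CUBIC)
o=np.zeros((480,800,3),np.uint8);o[:,:560]=A;o[:200,560:800]=B;o[210:426,560:800]=C
cv2.imwrite('pics/crop1.png',o[:,:,::-1])
E
python3 m.py
```

```text
lumps
[244.8 215.4] 20 [560.3  77.6  88. ]
[233.6 218.6] 28 [549.5 113.4  88. ]
[256.8 220.1] 29 [545.1  38.2  88. ]
[263.6 225.5] 28 [527.8  16.1  88. ]
chest [244.0967587  209.32460984] 8330 ((237.34664916992188, 205.47036743164062), (108.7507095336914, 94.00068664550781), 10.933816909790039)
((596.4185180664062, 101.96847534179688), (354.701171875, 310.33984375), 79.31180572509766) [[411.0, -43.5], [716.0, -101.0999984741211], [781.7999877929688, 247.5], [476.79998779296875, 305.0]]
391 237 [150  97  61] [ 12 151 150]
434 232 [147  97  60] [ 13 151 147]
386 269 [159 101  65] [ 11 151 159]
```

View pics/crop1.png

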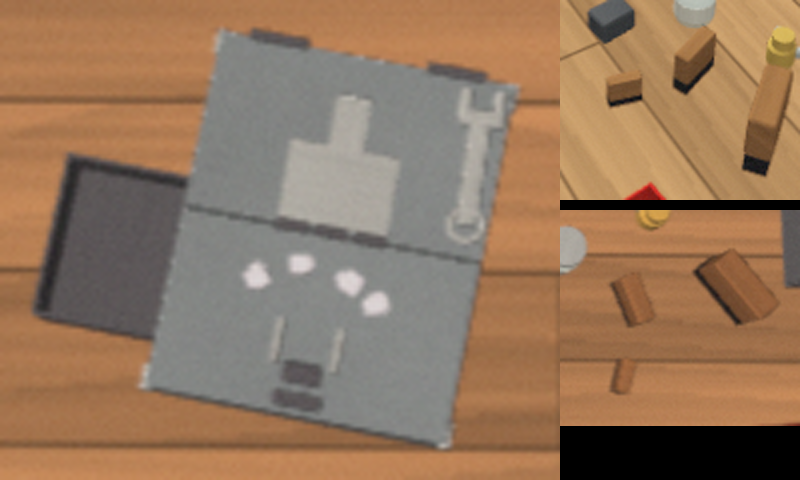

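The crop confirms the middle scraper at top crop (633,299), with the small and large ones on either side of it. The chest corners in the crop are (145,387), (447,446), (517,86) and (220,34).

```bash
cat > m2.py <<'E'
from h import *
a=load('top');b=load('side')
cor=np.array([(145,387),(447,446),(517,86),(220,34)],float)
W=np.array([plane(a,170+(x+.5)/4-.5,150+(y+.5)/4-.5,80) for x,y in cor])[:,:2]
print(W.round(1).tolist(),[np.linalg.norm(W[i]-W[(i+1)%4]).round(1) for i in range(4)])
# chest coords FL(-152,125) FR(-152,-125) RR(152,-125) RL(152,125): rigid fit
M=np.array([(-152,125),(-152,-125),(152,-125),(152,125)],float)
def fit(M,W):
    mc,wc=M.mean(0),W.mean(0); H=(M-mc).T@(W-wc); th=np.arctan2(H[0,1]-H[1,0],H[0,0]+H[1,1]); c,s=np.cos(th),np.sin(th)
    Rm=np.array([[c,-s],[s,c]]); t=wc-Rm@mc; return th,t,np.linalg.norm(M@Rm.T+t-W,axis=1)
th,t,res=fit(M,W); print('chest',th,t,res.round(1)); np.save('chest.npy',[th,*t])
c,s=np.cos(th),np.sin(th);Rm=np.array([[c,-s],[s,c]])
for u,v in[(244.8,215.4),(233.6,218.6),(256.8,220.1),(263.6,225.5)]: print('lump chest',(Rm.T@(plane(a,u,v,88)[:2]-t)).round(1))
for n,p in[('hl',(0,45,80)),('catch',(-115.5,0,93.5)),('FL',(-152,125,80)),('FR',(-152,-125,80)),('RR',(152,-125,80)),('RL',(152,125,80))]:
    w=[*(Rm@np.array(p[:2])+t),p[2]]; print(n,'top crop',((proj(a,w)-[170,150])*4).round(),'side 800',(proj(b,w)/.7).round())
# scraper
for n,c,box in(('top',a,(375,220,408,256)),('side',b,(306,280,338,322))):
    x0,y0,x1,y1=box; lab=cv2.cvtColor(c['pixels'],cv2.COLOR_RGB2LAB)[y0:y1,x0:x1]
    L=cv2.GaussianBlur(lab[:,:,0],(3,3),0); th_,m=cv2.threshold(L,0,255,cv2.THRESH_BINARY_INV+cv2.THRESH_OTSU)
    nn,l,st,ce=cv2.connectedComponentsWithStats(m); i=1+st[1:,4].argmax(); m=(l==i).astype(np.uint8)
    cn=cv2.findContours(m,cv2.RETR_EXTERNAL,cv2.CHAIN_APPROX_NONE)[0][0][:,0]+[x0,y0]
    print(n,th_,st[i],ce[i]+[x0,y0],cv2.minAreaRect(cn.astype(np.float32)))
    if n=='top':
        P=np.array([plane(a,*q,70)[:2] for q in cn]).astype(np.float32); print(cv2.minAreaRect(P),cv2.boxPoints(cv2.minAreaRect(P)).tolist())
A=cv2.resize(a['pixels'][215:260,365:415],None,fx=8,fy=8,interpolation=cv2.INTER_CUBIC)
B=cv2.resize(b['pixels'][275:325,295:345],None,fx=8,fy=8,interpolation=cv2.INTER_CUBIC)
o=np.zeros((400,800,3),np.uint8);o[:360,:400]=A;o[:,400:]=B;cv2.imwrite('pics/crop2.png',o[:,:,::-1])
E
python3 m2.py
```

```text
[[459.4, 202.4], [413.7, -42.0], [710.7, -98.5], [754.0, 148.5]] [np.float64(248.7), np.float64(302.4), np.float64(250.8), np.float64(299.5)]
chest -0.18226719247329945 [584.45199879  52.60326372] [1.9 1.6 0.8 2.7]
lump chest [-28.2  20. ]
lump chest [-45.3  53.6]
lump chest [-36.  -21.2]
lump chest [-49.2 -46.2]
hl top crop [277. 224.] side 800 [380. 270.]
catch top crop [302. 371.] side 800 [340. 285.]
FL top crop [143. 388.] side 800 [314. 266.]
FR top crop [446. 446.] side 800 [339. 323.]
RR top crop [515.  84.] side 800 [462. 296.]
RL top crop [219.  29.] side 800 [424. 244.]
top 112.0 [  6   9  13  20 111] [386.38738739 238.98198198] ((386.1185607910156, 238.8917694091797), (20.611526489257812, 5.990542411804199), 66.03751373291016)
((488.7055969238281, -382.7690734863281), (66.5599136352539, 19.747512817382812), 22.538028717041016) [[454.18280029296875, -386.405517578125], [461.751953125, -404.64483642578125], [523.2283935546875, -379.13262939453125], [515.6592407226562, -360.893310546875]]
side 116.0 [  5   8  22  30 339] [321.33333333 303.62831858] ((321.7283020019531, 300.75091552734375), (16.585968017578125, 32.68050003051758), 42.51044845581055)
```

View pics/crop2.png

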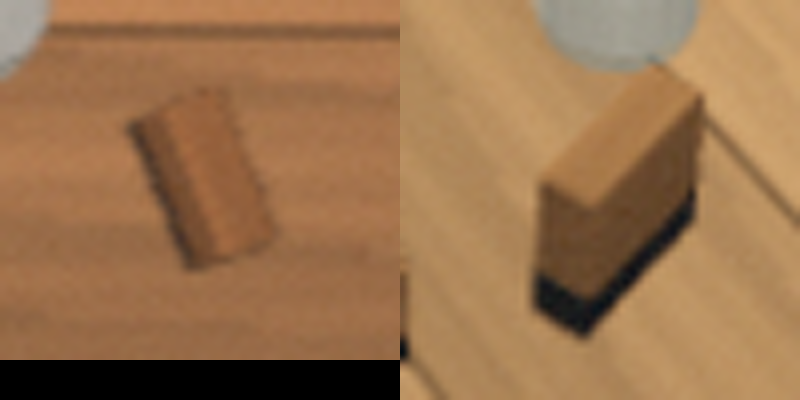

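Both views show the middle scraper clearly. In the side crop, the corners of its top face are (543,182), (665,68), (700,97) and (595,207). In the top crop they are about (172,105), (228,90), (275,235) and (208,260).

```bash
cat > m3.py <<'E'
from h import *
a=load('top');b=load('side')
T=[(365+(x+.5)/8-.5,215+(y+.5)/8-.5) for x,y in[(172,106),(228,90),(275,235),(208,263)]]
S=[(295+(x-400+.5)/8-.5,275+(y+.5)/8-.5) for x,y in[(543,182),(665,68),(700,97),(595,207)]]
for n,c,q in(('top',a,T),('side',b,S)):
    P=np.array([plane(c,*k,70)[:2] for k in q]); print(n,P.round(1).tolist(),P.mean(0).round(1),[np.linalg.norm(P[i]-P[(i+1)%4]).round(1) for i in range(4)])
    d=(P[1]+P[2]-P[0]-P[3]) if n=='side' else P[0]+P[1]-P[2]-P[3]
    print(n,'edges deg',[np.degrees(np.arctan2(*(P[(i+1)%4]-P[i])[::-1])).round(1) for i in range(4)])
B=[(295+(x-400+.5)/8-.5,275+(y+.5)/8-.5) for x,y in[(533,304),(583,337),(694,217)]]
print('foot',np.array([plane(b,*k,0)[:2] for k in B]).round(1).tolist())
for n,(u,v),z in[('tin',(516,305),85),('valve',(572,287),45),('weight',(499,361),40),('small',(553,382),35),('large',(625,330),100)]: print(n,plane(a,u*.7,v*.7,z).round(0))
th,*t=np.load('chest.npy');c,s=np.cos(th),np.sin(th);Rm=np.array([[c,-s],[s,c]])
for n,(x,y),z in[('cheekL',(280,318),100),('cheekL',(273,360),100),('cheekR',(341,330),100),('cheekR',(333,371),100),('seamL',(186,207),80),('seamR',(480,262),80),('knobF',(298,401),86),('trayBL',(69,155),50),('trayFL',(36,318),50)]:
    print(n,(Rm.T@(plane(a,170+(x+.5)/4-.5,150+(y+.5)/4-.5,z)[:2]-t)).round(1))
o=robot.get_obs(); print(R.from_rotvec(o['eef_rot']).as_matrix().round(4).tolist())
E
python3 m3.py
```

```text
top [[524.9, -383.7], [531.6, -406.8], [472.3, -424.1], [460.8, -396.5]] [ 497.4 -402.8] [np.float64(24.1), np.float64(61.8), np.float64(29.9), np.float64(65.4)]
top edges deg [np.float64(-73.8), np.float64(-163.7), np.float64(112.7), np.float64(11.3)]
side [[463.0, -408.0], [527.6, -386.2], [530.2, -403.4], [471.9, -425.8]] [ 498.2 -405.8] [np.float64(68.2), np.float64(17.4), np.float64(62.5), np.float64(19.9)]
side edges deg [np.float64(18.7), np.float64(-81.4), np.float64(-159.0), np.float64(116.6)]
foot [[465.4, -402.7], [472.4, -423.5], [536.4, -399.0]]
tin [ 569. -300.   85.]
valve [ 619. -441.   45.]
weight [ 445. -267.   40.]
small [ 397. -392.   35.]
large [ 512. -541.  100.]
cheekL [-76.6  26.3]
cheekL [-110.7   25.1]
cheekR [-76.9 -23.6]
cheekR [-110.3  -23.7]
seamL [  0.8 122.6]
seamR [   1.1 -122.6]
knobF [-138.2    0.2]
trayBL [ 30.6 234.1]
trayFL [-109.6  231.3]
[[0.9697, 0.2443, -0.0001], [0.2443, -0.9697, 0.0009], [0.0001, -0.0009, -1.0]]
```

Call:
servo_tool(rows=[1.3,-0.04,0,0,0,-0.1,0,2.6,-0.08,0,0,0,-0.2,0,3.9,-0.12,0,0,0,-0.3,0,5.2,-0.16,0,0,0,-0.4,0,6.5,-0.2,0,0,0,-0.5,0,7.8,-0.24,0.3,0,0,-0.6,0,9.1,-0.28,0.9,0,0,-0.7,0,10.4,-0.32,1.6,0,0,-0.8,0,11.6,-0.36,2.3,0,0,-0.9,0,12.4,-0.38,2.9,0,0,-0.98,0,12.79,-0.38,3.3,0,0,-0.98,0,12.79,-0.38,3.3,0,0,-0.98,0])

```text
t: 1.3
ee_pos: [497.7, -403.4, 138.4]
eef_rot: [-3.091, -0.547, 0.002]
force: [-1.1, 0.6, -0.0]
grip_width: 85.4
grasp_force: 0.0
```

Call:
servo_tool(rows=[0,0,0.7,0,0,0,0,0,0,1.5,0,0,0,0,0,0,2.3,0,0,0,0,0,0,2.9,0,0,0,0,0,0,3.25,0,0,0,0,0,0,3.27,0,0,0,0.3,0,0,3.27,0,0,0,0.6,0,0,3.27,0,0,0,0.9,0,0,3.27,0,0,0,0.9,0,0,3.27,0,0,0,0.9,0,0,3.27,0,0,0,0.9,0,0,3.27,0,0,0,0.9], newtons=50)

```text
t: 2.5
ee_pos: [497.8, -404.7, 43.0]
eef_rot: [3.092, 0.546, 0.001]
force: [-1.5, -0.7, 6.4]
grip_width: 25.5
grasp_force: 52.1
```

Call:
servo_tool(rows=[0,0,-0.6,0,0,0,0.9,0,0,-1.5,0,0,0,0.9,0,0,-2.7,0,0,0,0.9,0.2,-0.4,-3.9,0,0,0.3,0.9,0.7,-1.5,-4.8,0,0,0.8,0.9,1.3,-2.9,-5,0,0,1.4,0.9,2.0,-4.4,-5,0,0,2.1,0.9,2.7,-5.9,-5,0,0,2.8,0.9,3.4,-7.4,-5,0,0,3.5,0.9,4.1,-8.9,-5,0,0,4.2,0.9,4.7,-10.3,-5,0,0,4.8,0.9,5.1,-11.2,-5,0,0,5.06,0.9])

```text
t: 3.7
ee_pos: [525.8, -33.3, 192.5]
eef_rot: [-3.128, 0.284, -0.0]
force: [0.7, -0.1, -1.4]
grip_width: 25.1
grasp_force: 50.9
```

Call:
servo_tool(rows=[0,0,0,0,0,0,0.9,0,0,0,0,0,0,0.9])

```text
t: 3.9
ee_pos: [526.2, -35.8, 192.3]
eef_rot: [3.129, -0.28, 0.0]
force: [-0.0, -0.9, -0.4]
grip_width: 25.1
grasp_force: 50.9
```

```bash
cat >> h.py <<'E'
def goto(cx,cy,z,yaw=None):
    "shift (units) from measured pose to chest-frame cx,cy,world z with tool x along chest x"
    th,*t=np.load('chest.npy');c,s=np.cos(th),np.sin(th)
    w=np.array([c*cx-s*cy+t[0],s*cx+c*cy+t[1],z]); o=robot.get_obs(); M=R.from_rotvec(o['eef_rot'])
    G=R.from_euler('z',th if yaw is None else yaw)*R.from_euler('x',np.pi)
    return (M.inv().apply(w-o['ee_pos'])/30).round(2),(np.degrees((M.inv()*G).as_rotvec())/6).round(2)
def chest():
    th,*t=np.load('chest.npy');c,s=np.cos(th),np.sin(th);p=robot.get_obs()['ee_pos'];d=p[:2]-t
    return np.round([c*d[0]+s*d[1],-s*d[0]+c*d[1],p[2]],1)
E
python3 - <<'E'
from h import *
print(chest(),goto(-42,-84,123),robot.get_obs()['joint_pos'])
b=snap('side');a=snap('top')
A=cv2.resize(a['pixels'][150:270,210:310],None,fx=4,fy=4,interpolation=cv2.INTER_CUBIC)
B=cv2.resize(b['pixels'][130:250,210:310],None,fx=4,fy=4,interpolation=cv2.INTER_CUBIC)
cv2.imwrite('pics/s1.png',np.hstack([A,B])[:,:,::-1])
E
```

```text
[-41.2 -97.5 192.3] (array([-0.02, -0.45,  2.31]), array([ 0.  , -0.  ,  0.03])) [-2.22338482e-01  2.85952147e-01 -1.44988016e-01  1.13970447e+00
 -1.71588827e-04  3.09789768e+00]
```

View pics/s1.png

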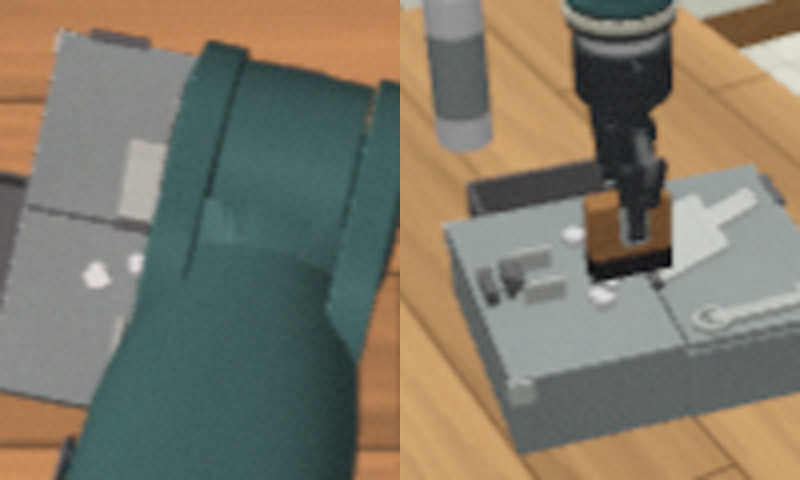

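The side view shows the scraper held upright, at about (630,235) in the picture. Joint 6 is near its limit, so I'll make a half turn before sweeping.

Call:
servo_tool(rows=[0,0,0,0,0,-1.3,0.9,0,0,0,0,0,-2.7,0.9,0,0,0,0,0,-4.1,0.9,0,0,0,0,0,-5.5,0.9,0,0,0,0,0,-6.9,0.9,0,0,0,0,0,-8.3,0.9,0,0,0,0,0,-9.7,0.9,0,0,0,0,0,-11.1,0.9,0,0,0,0,0,-12.5,0.9,0,0,0,0,0,-13.8,0.9,0,0,0,0,0,-15,0.9,0,0,0,0,0,-15,0.9])

```text
t: 5.2
ee_pos: [526.3, -37.3, 192.1]
eef_rot: [2.412, 2.013, -0.0]
force: [-0.3, 1.0, -2.0]
grip_width: 25.8
grasp_force: 51.0
```

Call:
servo_tool(rows=[0,0,0,0,0,-1.3,0.9,0,0,0,0,0,-2.7,0.9,0,0,0,0,0,-4.1,0.9,0,0,0,0,0,-5.5,0.9,0,0,0,0,0,-6.9,0.9,0,0,0,0,0,-8.3,0.9,0,0,0,0,0,-9.7,0.9,0,0,0,0,0,-11.1,0.9,0,0,0,0,0,-12.5,0.9,0,0,0,0,0,-13.8,0.9,0,0,0,0,0,-15,0.9,0,0,0,0,0,-15,0.9])

```text
t: 6.4
ee_pos: [526.3, -36.9, 192.1]
eef_rot: [-0.287, -3.128, 0.0]
force: [0.3, 0.1, -1.4]
grip_width: 25.4
grasp_force: 51.0
```

```bash
python3 - <<'E'
from h import *
th=np.load('chest.npy')[0]
print(chest(),goto(-42,-84,126,th+np.pi),robot.get_obs()['joint_pos'].round(3),robot.get_obs()['force'])
E
```

```text
[-41.  -98.6 192.1] (array([0.03, 0.49, 2.2 ]), array([-0.  , -0.  , -0.01])) [-0.225  0.286 -0.145  1.14  -0.    -0.042] [ 0.31399361  0.07756191 -1.44581447]
```

Call:
servo_tool(rows=[0.02,0.25,0.6,0,0,0,0.9,0.03,0.49,1.3,0,0,0,0.9,0.03,0.49,1.9,0,0,0,0.9,0.03,0.49,2.15,0,0,0,0.9,0.03,0.49,2.2,0,0,0,0.9,0.03,0.49,2.25,0,0,0,0.9,0.03,0.49,2.25,0,0,0,0.9])

```text
t: 7.1
ee_pos: [528.4, -21.9, 125.3]
eef_rot: [0.285, 3.128, -0.0]
force: [-0.2, 0.0, -1.7]
grip_width: 25.3
grasp_force: 51.1
```

```bash
python3 - <<'E'
from h import *
print(chest(),robot.get_obs()['force'])
th,*t=np.load('chest.npy')
b=snap('side')
S=8
B=cv2.resize(b['pixels'][170:245,220:300],None,fx=S,fy=S,interpolation=cv2.INTER_CUBIC)
c,s=np.cos(th),np.sin(th)
for q in[(-78,-84-11,80),(-8,-95,80),(-76,-95,80),(-42,-95,80)]:
    w=(c*q[0]-s*q[1]+t[0],s*q[0]+c*q[1]+t[1],q[2]); u=(proj(b,w)-[220,170]+.5)*S-.5; print(q,u.round())
cv2.imwrite('pics/s2.png',B[:,:,::-1])
E
```

```text
[-41.6 -83.4 125.3] [-0.16322318  0.04192274 -1.72319577]
(-78, -95, 80) [294. 372.]
(-8, -95, 80) [454. 337.]
(-76, -95, 80) [299. 371.]
(-42, -95, 80) [377. 354.]
```

View pics/s2.png

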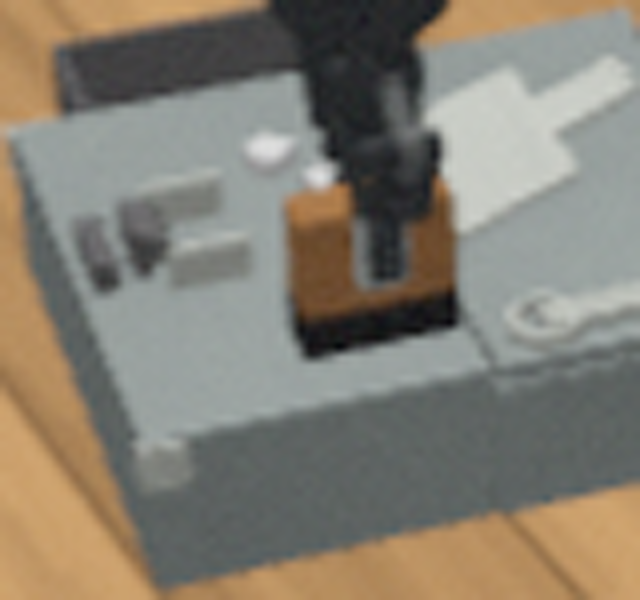

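The scraper is upright just above the deck. Its foot corners show at about (307,357) and (458,325). I'll compare these against the known marks: the rear corner of the right cheek at about (250,272), and the seam at the deck's right edge at about (490,372).

Call:
servo_tool(rows=[0,0,0.03,0,0,0,0.9,0,0,0.06,0,0,0,0.9,0,0,0.08,0,0,0,0.9,0,0,0.08,0,0,0,0.9])

```text
t: 7.55
ee_pos: [528.3, -21.7, 123.0]
eef_rot: [0.283, 3.128, -0.0]
force: [-1.8, 0.1, 9.1]
grip_width: 25.4
grasp_force: 52.4
```

```bash
python3 - <<'E'
from h import *
th,*t=np.load('chest.npy');print(chest())
b=load('side')
S=8
c,s=np.cos(th),np.sin(th)
for q in[(-78,-27,80),(-78,-27,100),(1,-125,80),(-152,-125,80),(-152,125,80),(-76,-95,84),(-8,-95,84)]:
    w=(c*q[0]-s*q[1]+t[0],s*q[0]+c*q[1]+t[1],q[2]); u=(proj(b,w)-[220,170]+.5)*S-.5; print(q,u.round())
E
```

```text
[-41.8 -83.2 123. ]
(-78, -27, 80) [249. 281.]
(-78, -27, 100) [247. 243.]
(1, -125, 80) [498. 373.]
(-152, -125, 80) [140. 453.]
(-152, 125, 80) [  4. 131.]
(-76, -95, 84) [299. 363.]
(-8, -95, 84) [454. 329.]
```

Call:
servo_tool(rows=[0.05,0.1,-0.03,0,0,0,0.9,0.05,0.3,-0.03,0,0,0,0.9,0.05,0.5,-0.03,0,0,0,0.9,0.05,0.75,-0.03,0,0,0,0.9,0.05,1.0,-0.03,0,0,0,0.9,0.05,1.25,-0.03,0,0,0,0.9,0.05,1.5,-0.03,0,0,0,0.9,0.05,1.75,-0.03,0,0,0,0.9,0.05,2.0,-0.03,0,0,0,0.9])

```text
t: 8.45
ee_pos: [537.4, 38.4, 123.1]
eef_rot: [-0.283, -3.129, -0.0]
force: [-0.9, 0.4, -2.5]
grip_width: 25.4
grasp_force: 51.0
```

```bash
python3 - <<'E'
from h import *
th=np.load('chest.npy')[0]
print(chest(),goto(-42.5,130,123.6,th+np.pi),robot.get_obs()['force'])
E
```

```text
[-43.7 -22.5 123.1] (array([-0.05,  5.08, -0.01]), array([ 0.  , -0.  ,  0.02])) [-0.89423817  0.36295799 -2.54861775]
```

Call:
servo_tool(rows=[-0.02,0.2,0,0,0,0,0.9,-0.02,0.45,0,0,0,0,0.9,-0.02,0.7,0,0,0,0,0.9,-0.02,0.95,0,0,0,0,0.9,-0.02,1.2,0,0,0,0,0.9,-0.02,1.45,0,0,0,0,0.9,-0.02,1.7,0,0,0,0,0.9,-0.02,1.95,0,0,0,0,0.9,-0.02,2.2,0,0,0,0,0.9,-0.02,2.45,0,0,0,0,0.9,-0.02,2.7,0,0,0,0,0.9,-0.02,2.9,0,0,0,0,0.9])

```text
t: 9.65
ee_pos: [553.6, 123.8, 123.2]
eef_rot: [-0.283, -3.129, -0.0]
force: [0.1, -0.7, -1.4]
grip_width: 25.4
grasp_force: 51.1
```

```bash
python3 - <<'E'
from h import *
th=np.load('chest.npy')[0]
print(chest(),goto(-42.5,130,123.6,th+np.pi),robot.get_obs()['force'])
b=snap('side');a=snap('top')
A=cv2.resize(a['pixels'][150:270,180:280],None,fx=4,fy=4,interpolation=cv2.INTER_CUBIC)
B=cv2.resize(b['pixels'][130:250,210:310],None,fx=4,fy=4,interpolation=cv2.INTER_CUBIC)
cv2.imwrite('pics/s3.png',np.hstack([A,B])[:,:,::-1])
for n,c in(('top',a),('side',b)):
    m=(c['pixels'].min(2)>170).astype(np.uint8);k,l,s,ce=cv2.connectedComponentsWithStats(m)
    print(n,[(ce[i].round(0).tolist(),s[i,4]) for i in range(1,k) if 200<ce[i][0]<320 and 130<ce[i][1]<260])
E
```

```text
[-43.3  64.5 123.2] (array([-0.03,  2.18, -0.01]), array([ 0.  , -0.  ,  0.02])) [ 0.10097962 -0.66926944 -1.40754747]
top [([286.0, 173.0], np.int32(1)), ([257.0, 174.0], np.int32(3)), ([288.0, 182.0], np.int32(25)), ([294.0, 176.0], np.int32(4)), ([259.0, 180.0], np.int32(1)), ([293.0, 180.0], np.int32(1)), ([256.0, 186.0], np.int32(4)), ([288.0, 189.0], np.int32(1)), ([244.0, 190.0], np.int32(2)), ([287.0, 192.0], np.int32(4)), ([243.0, 193.0], np.int32(1)), ([248.0, 192.0], np.int32(1)), ([250.0, 192.0], np.int32(1)), ([244.0, 196.0], np.int32(4)), ([245.0, 194.0], np.int32(1)), ([243.0, 198.0], np.int32(1)), ([252.0, 198.0], np.int32(2)), ([257.0, 199.0], np.int32(1)), ([245.0, 200.0], np.int32(1)), ([249.0, 201.0], np.int32(1)), ([285.0, 200.0], np.int32(1)), ([241.0, 202.0], np.int32(1)), ([244.0, 203.0], np.int32(1)), ([286.0, 202.0], np.int32(3)), ([285.0, 204.0], np.int32(1)), ([290.0, 206.0], np.int32(1))]
side [([282.0, 187.0], np.int32(348)), ([242.0, 192.0], np.int32(2)), ([248.0, 199.0], np.int32(2)), ([303.0, 205.0], np.int32(93)), ([244.0, 200.0], np.int32(2)), ([284.0, 209.0], np.int32(4)), ([287.0, 211.0], np.int32(3))]
```

View pics/s3.png

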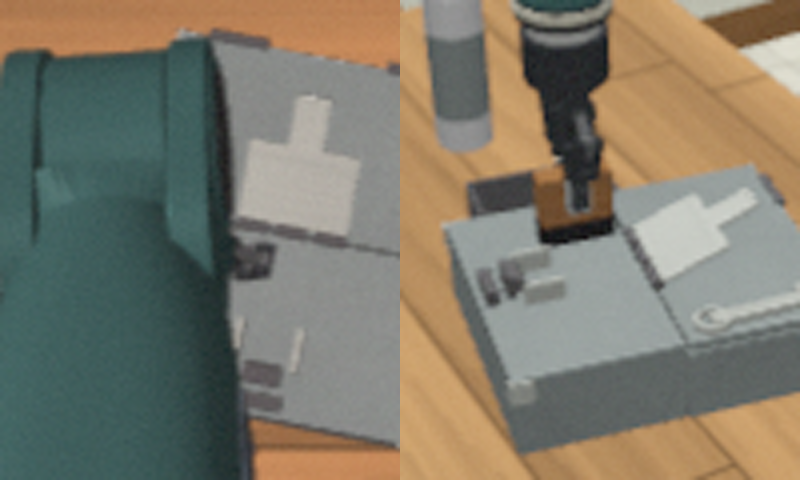

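The deck behind the scraper is clear and no lumps were left behind. The scraper is at (575,200) in the side crop. I'll push on past the edge to y of about 130.

Call:
servo_tool(rows=[0,0.2,0,0,0,0,0.9,0,0.4,0,0,0,0,0.9,0,0.6,0,0,0,0,0.9,0,0.8,0,0,0,0,0.9,0,1.0,0,0,0,0,0.9,0,1.2,0,0,0,0,0.9,0,1.4,0,0,0,0,0.9,0,1.6,0,0,0,0,0.9,0,1.8,0,0,0,0,0.9,0,2.0,0,0,0,0,0.9,0,2.2,0,0,0,0,0.9,0,2.2,0,0,0,0,0.9])

```text
t: 10.95
ee_pos: [565.5, 188.8, 123.1]
eef_rot: [0.282, 3.129, 0.0]
force: [0.3, 0.2, -1.3]
grip_width: 25.7
grasp_force: 51.1
```

Call:
servo_tool(rows=[0,0,-1,0,0,0,0.9,0,0,-2.2,0,0,0,0.9,0,0,-3,0,0,0,0.9,0,-1.3,-3,0,0,0,0.9,0,-2.8,-3,0,0,0,0.9,0,-4.3,-3,0,0,0,0.9,0,-5.8,-3,0,0,0,0.9,0,-7.2,-3,0,0,0,0.9,0,-8.6,-3,0,0,0,0.9,0,-10.0,-3,0,0,0,0.9,0,-11.0,-3,0,0,0,0.9,0,-11.0,-3,0,0,0,0.9])

```text
t: 12.15
ee_pos: [505.5, -139.8, 213.2]
eef_rot: [0.289, 3.128, -0.001]
force: [0.7, 0.6, -1.6]
grip_width: 25.5
grasp_force: 50.8
```

```bash
python3 - <<'E'
from h import *
th,*t=np.load('chest.npy');c,s=np.cos(th),np.sin(th);Rm=np.array([[c,-s],[s,c]])
o=robot.get_obs();print(chest(),o['force'],o['joint_pos'].round(3))
b=snap('side');a=snap('top')
A=cv2.resize(a['pixels'][150:270,170:310],None,fx=4,fy=4,interpolation=cv2.INTER_CUBIC)
B=cv2.resize(b['pixels'][150:270,210:270],None,fx=4,fy=4,interpolation=cv2.INTER_CUBIC)
cv2.imwrite('pics/s4.png',np.hstack([A,B])[:,:,::-1])
m=(a['pixels'].min(2)>140).astype(np.uint8);k,l,s_,ce=cv2.connectedComponentsWithStats(m)
for i in range(1,k):
    if 170<ce[i][0]<250 and 160<ce[i][1]<245 and s_[i,4]>5: print(ce[i].round(1),s_[i,4],(Rm.T@(plane(a,*ce[i],15)[:2]-t)).round(0),(Rm.T@(plane(a,*ce[i],88)[:2]-t)).round(0))
# rotate target: original scraper site
M=R.from_rotvec(o['eef_rot'])
for yaw in(np.radians(20)+np.pi,np.radians(20)):
    G=R.from_euler('z',yaw)*R.from_euler('x',np.pi)
    print((M.inv().apply(np.array([495,-404,43.5])-o['ee_pos'])/30).round(2),(np.degrees((M.inv()*G).as_rotvec())/6).round(2))
E
```

```text
[ -42.8 -203.5  213.2] [ 0.68366269  0.64505026 -1.60672966] [-4.250e-01  2.710e-01 -1.080e-01  1.191e+00 -1.000e-03 -2.410e-01]
[210.3 208.9] 48 [-18. 148.] [-28. 135.]
[236.7 214.3] 6 [-20.  55.] [-30.  47.]
[206.5 216.5] 52 [-47. 155.] [-55. 142.]
[210.9 233.9] 7 [-102.  128.] [-108.  116.]
[207.2 243.3] 18 [-136.  134.] [-140.  121.]
[-1.27 -8.72  5.66] [-0.01 -0.   -5.09]
[-1.27 -8.72  5.66] [-0.000e+00  1.000e-02  2.491e+01]
```

View pics/s4.png

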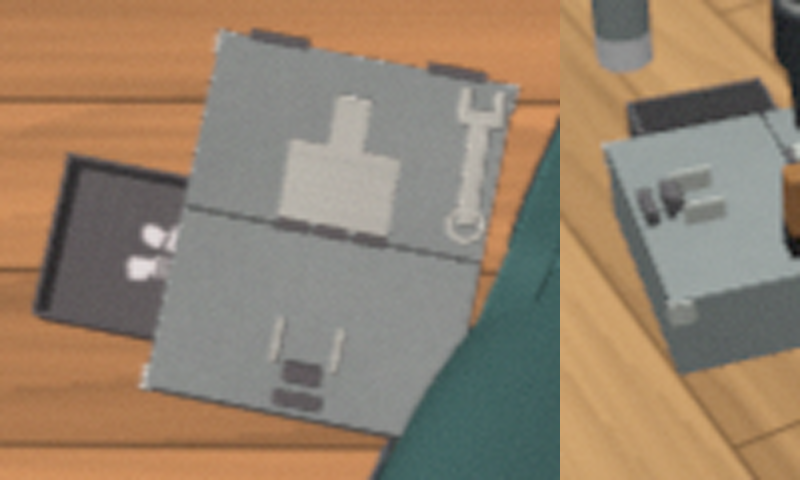

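All four lumps are in the tray, at crop (155,237), (175,238), (137,268) and (163,268), and the deck is clear. There's free bench to the right of the chest, so I'll set the scraper down there. The scraper is well under its gripper tilt limit.

Call:
servo_tool(rows=[0,-0.15,1.2,0,0,0,0.9,0,-0.28,2.5,0,0,0,0.9,0,-0.28,3.8,0,0,0,0.9,0,-0.28,4.9,0,0,0,0.9,0,-0.28,5.4,0,0,0,0.9,0,-0.28,5.6,0,0,0,0.9,0,-0.28,5.66,0,0,0,0.9,0,-0.28,5.66,0,0,0,0.9])

```text
t: 13.05
ee_pos: [505.2, -144.6, 44.1]
eef_rot: [0.282, 3.128, -0.0]
force: [0.2, -0.3, -1.9]
grip_width: 25.0
grasp_force: 50.9
```

```bash
python3 - <<'E'
from h import *
th,*t=np.load('chest.npy');c,s=np.cos(th),np.sin(th);Rm=np.array([[c,-s],[s,c]])
print(chest())
a=load('top');b=np.load
a=load('top');b=load('side')
f=lambda x,y:(170+(x+.5)/4-.5,150+(y+.5)/4-.5)
g=lambda x,y:(220+(x+.5)/8-.5,170+(y+.5)/8-.5)
for n,q1,q2 in[('tipL',(337,97),(612,52)),('tipR',(371,100),(632,72)),('wideL',(292,141),(510,66)),('wideR',(400,159),(578,163))]:
    p,e=tri(a,f(*q1),b,g(*q2)); print(n,(Rm.T@(p[:2]-t)).round(1),p[2].round(1),e.round(1))
E
```

```text
[ -42.2 -208.3   44.1]
tipL [103.1  13.3] 132.7 1.7
tipR [103.1 -14. ] 138.7 0.6
wideL [65.2 43.4] 115.6 2.5
wideR [ 65.6 -44.7] 118.7 1.2
```

Call:
servo_tool(rows=[0,0,0.02,0,0,0,0.9,0,0,0.02,0,0,0,0.6,0,0,0.02,0,0,0,0.4,0,0,0.02,0,0,0,0.4,0,0,0.0,0,0,0,0.4,0,0,-0.8,0,0,0,0.4,0,0,-2,0,0,0,0.4,0,0,-3.3,0,0,0,0.4,0,0,-4.6,0,0,0,0.4,0,0,-5.4,0,0,0,0.4,0,0,-5.4,0,0,0,0.4])

```text
t: 14.15
ee_pos: [505.9, -145.4, 208.6]
eef_rot: [0.283, 3.124, -0.003]
force: [0.9, -0.1, 0.1]
grip_width: 51.2
grasp_force: 0.0
```

```bash
python3 - <<'E'
from h import *
th,*t=np.load('chest.npy');c,s=np.cos(th),np.sin(th)
o=robot.get_obs();print(chest(),o['force'],o['grip_width'])
b=snap('side');a=snap('top')
pr=lambda cc,x,y,z:proj(cc,(c*x-s*y+t[0],s*x+c*y+t[1],z))
for ph in(2.7,2.85,3.0,3.05):
    print(ph,[((pr(b,r*np.cos(ph),y,86+r*np.sin(ph))-[240,150]+.5)*6-.5).round().tolist() for r,y in((112,14),(112,-14),(70,45),(70,-45))])
A=cv2.resize(a['pixels'][195:285,255:345],None,fx=4,fy=4,interpolation=cv2.INTER_CUBIC)
B=cv2.resize(b['pixels'][150:240,240:310],None,fx=6,fy=6,interpolation=cv2.INTER_CUBIC)
u=(pr(b,-42,-208,35)).astype(int);C=cv2.resize(b['pixels'][u[1]-40:u[1]+40,u[0]-45:u[0]+45],None,fx=4,fy=4)
O=np.zeros((540,780,3),np.uint8);O[:540,:420]=B;O[:320,420:780]=C;cv2.imwrite('pics/s5.png',O[:,:,::-1]);print(u)
G=R.from_rotvec(o['eef_rot'])
E
```

```text
[ -41.4 -209.   208.6] [ 0.90539785 -0.14894355  0.14665533] 51.168122090610396
2.7 [[3.0, 223.0], [16.0, 249.0], [54.0, 209.0], [97.0, 291.0]]
2.85 [[-5.0, 248.0], [7.0, 274.0], [49.0, 224.0], [92.0, 307.0]]
3.0 [[-9.0, 273.0], [3.0, 299.0], [46.0, 239.0], [89.0, 322.0]]
3.05 [[-10.0, 281.0], [3.0, 307.0], [46.0, 244.0], [88.0, 328.0]]
[277 245]
```

View pics/s5.png

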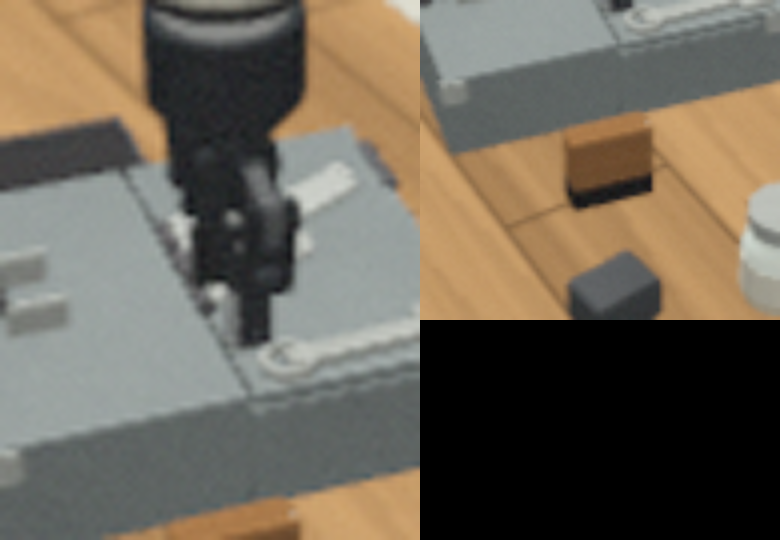

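The scraper stands upright on the bench at crop (608,160), and the hasp's tongue end shows at crop (345,165) and (357,183).

```bash
python3 - <<'E'
from h import *
th,*t=np.load('chest.npy');c,s=np.cos(th),np.sin(th)
b=load('side');a=load('top')
pr=lambda cc,x,y,z:proj(cc,(c*x-s*y+t[0],s*x+c*y+t[1],z))
for ph in(2.7,2.85,2.95,3.05):
    print(ph,'side6',[((pr(b,-r*np.cos(ph),y,86+r*np.sin(ph))-[240,150]+.5)*6-.5).round().tolist() for r,y in((112,14),(112,-14))],'s2',[((pr(b,-r*np.cos(ph),y,86+r*np.sin(ph))-[220,170]+.5)*8-.5).round().tolist() for r,y in((112,14),(112,-14),(70,45),(70,-45))],
 'top',[((pr(a,-r*np.cos(ph),y,86+r*np.sin(ph))-[170,150]+.5)*4-.5).round().tolist() for r,y in((112,14),(112,-14),(70,45),(70,-45))])
print('RR,wrenchend',((pr(b,152,125,80)-[240,150]+.5)*6).round())
print(goto(96,0,190,th+np.pi))
E
```

```text
2.7 side6 [[334.0, 157.0], [351.0, 181.0]] s2 [[606.0, 50.0], [629.0, 82.0], [502.0, 65.0], [572.0, 170.0]] top [[336.0, 98.0], [371.0, 104.0], [290.0, 141.0], [400.0, 162.0]]
2.85 side6 [[343.0, 178.0], [360.0, 202.0]] s2 [[618.0, 77.0], [641.0, 110.0], [510.0, 82.0], [580.0, 187.0]] top [[339.0, 95.0], [373.0, 102.0], [292.0, 140.0], [401.0, 160.0]]
2.95 side6 [[347.0, 192.0], [364.0, 217.0]] s2 [[623.0, 97.0], [646.0, 129.0], [514.0, 94.0], [583.0, 199.0]] top [[340.0, 95.0], [374.0, 102.0], [293.0, 139.0], [402.0, 160.0]]
3.05 side6 [[349.0, 207.0], [367.0, 232.0]] s2 [[626.0, 117.0], [649.0, 149.0], [516.0, 106.0], [586.0, 212.0]] top [[341.0, 97.0], [375.0, 103.0], [294.0, 140.0], [402.0, 160.0]]
RR,wrenchend [346. 128.]
(array([-4.63,  6.95,  0.51]), array([-0.  ,  0.01,  0.02]))
```

Call:
servo_tool(rows=[-0.5,0.8,0,0,0,0,0.4,-1.1,1.8,0,0,0,0,0.4,-1.8,2.8,0.2,0,0,0,0.4,-2.5,3.9,0.4,0,0,0,0.4,-3.2,5.0,0.6,0,0,0,0.4,-3.9,6.1,0.8,0,0,0,0.4,-4.4,6.95,0.9,0,0,0.02,0.4,-4.4,6.95,0.9,0,0,0.02,0.4,-4.4,6.95,0.9,0,0,0.02,0.4])

```text
t: 15.15
ee_pos: [671.4, 37.0, 176.6]
eef_rot: [-0.285, -3.126, 0.0]
force: [-0.9, -1.2, 0.3]
grip_width: 51.2
grasp_force: 0.0
```

```bash
python3 - <<'E'
from h import *
th,*t=np.load('chest.npy')
o=robot.get_obs();print(chest(),o['grip_width'],o['joint_pos'].round(2),goto(89,0,116,th+np.pi))
E
```

```text
[ 88.3   0.4 176.6] 51.17862358018676 [-0.07  0.54  0.24  1.27 -0.    0.12] (array([-0.03, -0.01,  2.02]), array([-0.  , -0.03,  0.01]))
```

Call:
servo_tool(rows=[-0.03,0,0.7,0,0,0,0.4,-0.03,0,1.4,0,0,0,0.4,-0.03,0,1.9,0,0,0,0.4,-0.03,0,2.02,0,0,0,0.4,-0.03,0,2.02,0,0,0,0.6,-0.03,0,2.02,0,0,0,0.8,-0.03,0,2.02,0,0,0,0.8,-0.03,0,2.02,0,0,0,0.8,-0.03,0,2.02,0,0,0,0.8], newtons=20)

```text
t: 16.05
ee_pos: [672.9, 37.2, 118.7]
eef_rot: [0.285, 3.128, 0.003]
force: [1.1, 6.7, -1.5]
grip_width: 27.2
grasp_force: 23.1
```

```bash
python3 - <<'E'
from h import *
o=robot.get_obs();p=chest();print(p,o['grip_width'],o['grasp_force'],o['force'])
for ph in np.arange(2.73,.55,-.15): print(round(ph,2),np.round([(-97*np.cos(ph)-p[0])/-30,-(86+97*np.sin(ph)-9-p[2])/30],2))
E
```

```text
[ 89.8   0.9 118.7] 27.242665393339934 23.098318576812744 [ 1.11738895  6.70582957 -1.50037143]
2.73 [0.03 0.1 ]
2.58 [ 0.26 -0.33]
2.43 [ 0.54 -0.72]
2.28 [ 0.89 -1.06]
2.13 [ 1.28 -1.35]
1.98 [ 1.71 -1.58]
1.83 [ 2.16 -1.74]
1.68 [ 2.64 -1.82]
1.53 [ 3.13 -1.84]
1.38 [ 3.61 -1.78]
1.23 [ 4.07 -1.66]
1.08 [ 4.52 -1.46]
0.93 [ 4.93 -1.2 ]
0.78 [ 5.29 -0.88]
0.63 [ 5.61 -0.51]
```

Call:
servo_tool(rows=[0.1,0.03,-0.2,0,0,0,0.8,0.23,0.03,-0.43,0,0,0,0.8,0.51,0.03,-0.82,0,0,0,0.8,0.86,0.03,-1.16,0,0,0,0.8,1.25,0.03,-1.45,0,0,0,0.8,1.68,0.03,-1.68,0,0,0,0.8])

```text
t: 16.65
ee_pos: [622.8, 46.8, 169.6]
eef_rot: [0.286, 3.127, 0.001]
force: [2.7, 4.7, -2.9]
grip_width: 27.5
grasp_force: 22.2
```

```bash
python3 - <<'E'
from h import *
th,*t=np.load('chest.npy');c,s=np.cos(th),np.sin(th)
o=robot.get_obs();print(chest(),o['grip_width'],o['grasp_force'],o['force'])
b=snap('side');pr=lambda cc,x,y,z:proj(cc,(c*x-s*y+t[0],s*x+c*y+t[1],z))
for ph in(2.1,1.98,1.8): print(ph,'side6',[((pr(b,-r*np.cos(ph),y,86+r*np.sin(ph))-[220,130]+.5)*6-.5).round().tolist() for r,y in((112,-14),(70,45),(70,-45))])
cv2.imwrite('pics/s6.png',cv2.resize(b['pixels'][130:230,220:320],None,fx=6,fy=6,interpolation=cv2.INTER_CUBIC)[:,:,::-1])
E
```

```text
[ 38.8   1.2 169.6] 27.462992056619495 22.15688645839691 [ 2.73482672  4.69708454 -2.93231449]
2.1 side6 [[399.0, 244.0], [332.0, 254.0], [383.0, 332.0]]
1.98 side6 [[379.0, 238.0], [319.0, 251.0], [370.0, 329.0]]
1.8 side6 [[347.0, 235.0], [300.0, 249.0], [350.0, 327.0]]
```

View pics/s6.png

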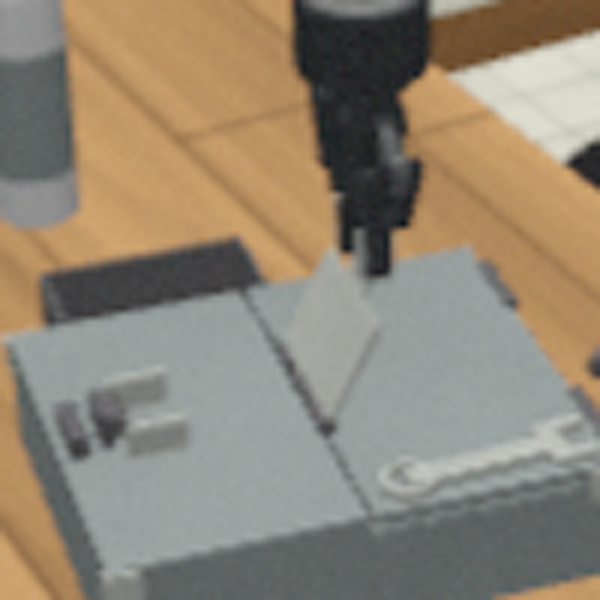

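The side view shows the hasp standing up, held by its tongue at (355,255), and the wrench is untouched. I'll carry the hasp over to about 0.42 rad.

Call:
servo_tool(rows=[0.43,0.02,-0.13,0,0,0,0.8,0.91,0.02,-0.22,0,0,0,0.8,1.4,0.02,-0.23,0,0,0,0.8,1.88,0.02,-0.18,0,0,0,0.8,2.34,0.02,-0.05,0,0,0,0.8,2.79,0.02,0.15,0,0,0,0.8,3.2,0.02,0.4,0,0,0,0.8,3.56,0.02,0.72,0,0,0,0.8,3.88,0.02,1.09,0,0,0,0.8,4.1,0.02,1.45,0,0,0,0.8,4.22,0.02,1.68,0,0,0,0.8,4.22,0.02,1.68,0,0,0,0.8])

```text
t: 17.9
ee_pos: [496.6, 70.5, 117.6]
eef_rot: [-0.286, -3.126, -0.0]
force: [-8.6, 6.0, 7.5]
grip_width: 26.7
grasp_force: 48.2
```

```bash
python3 - <<'E'
from h import *
th,*t=np.load('chest.npy');c,s=np.cos(th),np.sin(th)
o=robot.get_obs();print(chest(),o['grip_width'],o['grasp_force'],o['force'])
b=snap('side');a=snap('top');pr=lambda cc,x,y,z:proj(cc,(c*x-s*y+t[0],s*x+c*y+t[1],z))
p=b['pixels'].min(2)>130
m=cv2.morphologyEx(p.astype(np.uint8),cv2.MORPH_OPEN,np.ones((2,2)));k,l,S,ce=cv2.connectedComponentsWithStats(m)
print([(ce[i].round(1).tolist(),S[i].tolist()) for i in range(1,k) if 215<ce[i][0]<320 and 150<ce[i][1]<230 and S[i,4]>15])
for ph in(.7,.5,.42,.3): print(ph,'side',[(pr(b,-r*np.cos(ph),y,86+r*np.sin(ph))).round(1).tolist() for r,y in((112,-14),(70,45),(70,-45),(0,-45))])
E
```

```text
[-89.7   1.7 117.6] 26.743158326824968 48.237397000193596 [-8.6213687   6.01954578  7.54098974]
[([226.4, 164.6], [221, 161, 12, 8, 74]), ([276.4, 199.3], [232, 172, 93, 56, 2753]), ([232.5, 190.7], [222, 184, 22, 17, 221])]
0.7 side [[246.2, 184.2], [251.0, 180.2], [258.4, 193.9], [273.8, 201.6]]
0.5 side [[242.9, 189.5], [249.0, 183.4], [256.3, 197.1], [273.8, 201.6]]
0.42 side [[241.9, 191.7], [248.4, 184.7], [255.7, 198.5], [273.8, 201.6]]
0.3 side [[240.8, 195.0], [247.7, 186.7], [254.9, 200.6], [273.8, 201.6]]
```

Call:
servo_tool(rows=[0,0,0,0,0,0,0.6,0,0,0,0,0,0,0.4,0,0,0,0,0,0,0.4,0,0,-0.5,0,0,0,0.4,0,0,-1.3,0,0,0,0.4,0,0,-2,0,0,0,0.5,0,0,-2,0,0,0,0.8,0,0,-2,0,0,0,1,0,0,-2,0,0,0,1,0,0,-2,0,0,0,1])

```text
t: 19.0
ee_pos: [498.6, 70.0, 177.0]
eef_rot: [-0.286, -3.127, 0.0]
force: [-0.1, -0.2, -0.3]
grip_width: -0.2
grasp_force: 0.0
```

```bash
python3 - <<'E'
from h import *
th,*t=np.load('chest.npy');c,s=np.cos(th),np.sin(th)
o=robot.get_obs();print(chest(),o['grip_width'],o['force'],goto(-86,0,134,th+np.pi))
b=snap('side');a=snap('top');pr=lambda cc,x,y,z:proj(cc,(c*x-s*y+t[0],s*x+c*y+t[1],z))
g=b['pixels'][165:215,225:285].min(2)
np.set_printoptions(linewidth=250)
print((g[::2,::2]//10))
for ph in(.6,.42,.3): print(ph,[((pr(b,-r*np.cos(ph),y,86+r*np.sin(ph))-[225,165])/2).round(1).tolist() for r,y in((112,14),(112,-14),(70,-14),(70,45),(70,-45),(0,-45))])
E
```

```text
[-87.6   1.6 177. ] -0.22639229785226617 [-0.13552804 -0.20413835 -0.30264005] (array([-0.06, -0.05,  1.43]), array([-0.  , -0.01, -0.  ]))
[[14 14 14 13 11 11 10  8  3  4  3  5  6  4 10 10 10 10  9  9 10 10 10 10 10 10  9 10  9  9]
 [13 13 12 10 11 11 11  9  3  3  3  4  4  6 10 10 10 10 10  9  9  9 10 10 10 10 10 10 10  9]
 [ 8  9 10  9 10 10 10 11  5  3  3  3  3  9  9 10 10 10 10 11  9  8  9 10 10 10  9  9 10 10]
 [ 9  8  9 10 10 10 10 11 10  5  3  5  6  7  8  6  6  6 10 11 11  9  9  9 10 10 10 10 10 10]
 [10  9  8 10 10 10  9  9  9  7  4  6  7  6  6  6  6  6  8  9 10 10  9  8  9 10 10 10  9 12]
 [ 9  9  8  7  7  6  6  6  9  9  4  6  7  6  6  6  6  6  6 10  9 10 10  9 11 13 14 15 15 15]
 [ 8  8  6  6  6  6  6  6  9  9  4  5  7  6  6  6  6  6  8 11 13 14 14 14 14 14 15 14 15 15]
 [ 8  8  8  6  6  6  6  7  6 10  9  9  6  7 10 12 14 14 11 14 14 14 14 15 14 15 14 14 15 15]
 [ 9  7  8  6  6  6  6  6  7 10 13 14 14 16 15 15 15 15 12 14 15 15 14 15 15 14 14 15 14 15]
 [ 9  8  8  9 11 13 14 14 15 17 15 15 15 16 16 16 16 15 15 12 14 15 15 15 14 15 14 15 14 15]
 [15 15 14 15 15 15 15 15 15 1
[... 924 characters left out ...]
4 13 12 13 14 15 15 15 15 15 15 15 15 15 15 15 15 15 13 14 15 15 15]
 [ 9  9  9 14 14 15 15 15 15 15 15 15 15 15 15 15 15 15 15 15 15 15 15 15 15 15 11 15 15 15]
 [ 9  9  9 13 15 15 15 15 15 15 15 15 15 15 15 15 15 15 15 15 15 15 15 15 15 15 12 14 15 18]
 [ 9  9  9 11 15 15 15 15 15 15 15 15 15 15 15 15 15 15 15 15 15 15 15 15 15 15 15 11 14 14]
 [ 9  9  9  8 14 15 15 15 15 15 15 15 15 15 15 15 15 15 15 15 15 15 15 15 15 15 15 14 13 14]]
0.6 [[8.6, 8.8], [9.7, 10.9], [14.8, 12.8], [12.5, 8.4], [16.1, 15.2], [24.4, 18.3]]
0.42 [[7.4, 11.2], [8.5, 13.3], [14.0, 14.3], [11.7, 9.9], [15.3, 16.8], [24.4, 18.3]]
0.3 [[6.9, 12.8], [7.9, 15.0], [13.7, 15.3], [11.4, 10.9], [15.0, 17.8], [24.4, 18.3]]
```

Call:
servo_tool(rows=[-0.42,-0.01,0,0,0,0,1,-0.42,-0.01,0.3,0,0,0,1,-0.42,-0.01,0.6,0,0,0,1,-0.42,-0.01,0.9,0,0,0,1,-0.42,-0.01,1.2,0,0,0,1,-0.42,-0.01,1.45,0,0,0,1,-0.42,-0.01,1.7,0,0,0,1,-0.42,-0.01,1.9,0,0,0,1,-0.42,-0.01,2.05,0,0,0,1,-0.42,-0.01,2.15,0,0,0,1,-0.42,-0.01,2.15,0,0,0,1])

```text
t: 20.2
ee_pos: [511.2, 67.5, 113.0]
eef_rot: [-0.286, -3.128, 0.0]
force: [-0.6, -1.0, 0.6]
grip_width: 0.1
grasp_force: 0.0
```

```bash
python3 - <<'E'
from h import *
o=robot.get_obs();print(chest(),o['force'])
E
```

```text
[-74.7   1.4 113. ] [-0.5523295  -1.00252815  0.6436597 ]
```

Call:
servo_tool(rows=[0,0,0.05,0,0,0,1,0,0,0.1,0,0,0,1,0,0,0.15,0,0,0,1,0,0,0.2,0,0,0,1,0,0,0.25,0,0,0,1,0,0,0.3,0,0,0,1,0,0,0.3,0,0,0,1])

```text
t: 20.9
ee_pos: [511.3, 67.5, 104.8]
eef_rot: [0.286, 3.128, 0.0]
force: [-5.0, 0.4, 12.0]
grip_width: 0.0
grasp_force: 5.3
```

Call:
servo_tool(rows=[0,0,0.04,0,0,0,1,0,0,0.08,0,0,0,1,0,0,0.12,0,0,0,1,0,0,0.16,0,0,0,1,0,0,0.2,0,0,0,1,0,0,0.24,0,0,0,1,0,0,0.28,0,0,0,1])

```text
t: 21.6
ee_pos: [511.5, 67.4, 95.8]
eef_rot: [0.286, 3.128, -0.0]
force: [-2.4, -0.4, 8.8]
grip_width: 0.2
grasp_force: 4.5
```

Call:
servo_tool(rows=[0,0,0.05,0,0,0,1,0,0,0.05,0,0,0,1])

```text
t: 21.8
ee_pos: [511.5, 67.5, 95.3]
eef_rot: [0.286, 3.127, -0.0]
force: [-6.5, -0.1, 20.9]
grip_width: 0.2
grasp_force: 10.4
```

Call:
servo_tool(rows=[0,0,-0.5,0,0,0,1,0,0,-1.5,0,0,0,1,0,0,-3,0,0,0,1,0,0,-4.5,0,0,0,1,-1.2,-1,-5,0,0,0,1,-2,-2.3,-5,0,0,0,1,-2,-3.7,-5,0,0,0,1,-2,-5.1,-5,0,0,0,1,-2,-6.5,-5,0,0,0,1,-2,-7.9,-5,0,0,0,1,-2,-8.2,-5,0,0,0,1,-2,-8.2,-5,0,0,0,1])

```text
t: 23.0
ee_pos: [525.5, -186.6, 244.1]
eef_rot: [-0.29, -3.128, -0.0]
force: [0.4, 0.8, -0.2]
grip_width: -0.2
grasp_force: 0.0
```

```bash
python3 - <<'E'
from h import *
th,*t=np.load('chest.npy');c,s=np.cos(th),np.sin(th);Rm=np.array([[c,-s],[s,c]])
o=robot.get_obs();print(chest(),o['force'])
b=snap('side');a=snap('top');pr=lambda cc,x,y,z:proj(cc,(c*x-s*y+t[0],s*x+c*y+t[1],z))
g=b['pixels'][165:215,225:285].min(2)
np.set_printoptions(linewidth=250)
print((g[::2,::2]//10))
for ph in(.15,0): print(ph,[((pr(b,-r*np.cos(ph),y,86+r*np.sin(ph))-[225,165])/2).round(1).tolist() for r,y in((112,14),(112,-14),(70,-14),(70,45),(70,-45),(0,-45))])
m=(a['pixels'].min(2)>140).astype(np.uint8);k,l,s_,ce=cv2.connectedComponentsWithStats(m)
for i in range(1,k):
    if 170<ce[i][0]<310 and 160<ce[i][1]<260 and s_[i,4]>8: print(ce[i].round(1),s_[i,4],(Rm.T@(plane(a,*ce[i],15)[:2]-t)).round(0),(Rm.T@(plane(a,*ce[i],86)[:2]-t)).round(0))
# lid seam row check & scraper mask in side view
u=pr(b,-42,-208,35).astype(int); w=b['pixels'][u[1]-14:u[1]+14:2,u[0]-16:u[0]+16:2]; print(w[:,:,0]//10)
E
```

```text
[ -14.7 -245.9  244.1] [ 0.43788171  0.83680908 -0.21687486]
[[14 14 14 13 11 11 11 10 10 10 10 10 10 10 10 10 10 10  8  8  9 10 10 10 10 10 10 10  4  4]
 [13 13 12 10 10 10 11 10 10 10 10 10 10 10 10 10 10 10 10  9  9 10 10 10 10 10 10 10  7  3]
 [ 8  9 10 10 10 10 11 11 11 10 10 10 10 10 10 10 10 10 10 10  9  8 10 10 10 10 10 10  7  4]
 [ 9  8 10 10 10 10 10 11 11 11 10 10  9  8  7  6  7  6 10 11 10  9  9  9 10 10  9 10  8  3]
 [10  9  9 10 10 10  9  9  8  7  6  6  6  6  6  6  6  6  8 10 10 10  9  8  9 10 10 10  9  3]
 [ 9  9  7  7  7  6  6  6  6  6  6  6  6  6  6  6  6  7  6  9 10 10 10  9 11 13 14 14 15  6]
 [ 9  9  6  6  6  6  6  6  6  6  6  6  6  6  6  6  6  6  8 10 13 14 14 14 14 14 14 14 14 10]
 [ 9  8  8  6  6  6  6  6  6  6  6  6  6  7 10 13 14 14 11 14 14 15 14 14 14 14 15 15 15 10]
 [ 9  7  8  6  6  6  6  6  7 10 12 14 14 15 15 15 15 15 12 14 15 15 15 14 14 14 15 15 14 14]
 [ 9  7  8  9 11 13 14 15 15 15 15 15 15 14 15 15 15 15 15 12 15 14 15 15 15 14 15 14 15 14]
 [15 14 15 15 15 15 15 15 15 15 15 15 15 15 15 15 15 15 15 14 13 15 15 15 15 15 15 15 14 15]
 [15 15 15 15 15
[... 1816 characters left out ...]
 9  9  9  9  9  9  8  9  9  9  9  9]
 [ 9  9  9  9  9  9  9  9  9  9 10 14 16 16 19 19]
 [ 9  9  9  9  9  9 12 14 16 16 17 17 17 17 19 20]
 [ 9  9 10 12 16 17 17 17 17 16 17 17 16 14 14 19]
 [16 17 17 16 16 17 17 17 15 14 12 11 10 10 11 19]
 [18 17 17 16 13 13 12 11 10 10 10 10 10 10 10 18]
 [18 18 17 16 11 10 10 10 10 10 11 10 10 10 12 15]
 [18 18 18 16 10 10 11 11 10 10 10 10 11 10 11 18]
 [18 18 18 17 10 11 11 11 11 10 10 10 10 10 10 15]
 [18 18 18 16  9 10 10 10 11 10 11  9  6  5  3 18]
 [19 18 18 16  7 10 11  9  6  5  3  3  2  2  3 18]
 [19 19 18 17  2  4  3  3  2  2  2  2  2  9 15 18]
 [18 19 18 17 10  2  2  2  2  8 16 18 18 18 18 18]
 [17 16 15 17 17 10 15 16 17 17 17 19 19 18 18 18]]
```

```bash
python3 -c "
from plant import robot
print(robot.get_obs()['t'],robot.job_done())"
```

```text
the job is handed in; nothing more can be done
23.1 None
```

I handed the job in at 23.1 s (no verdict came back): by the last measurements all four lumps are in the tray, the scraper stands on the bench, and the hasp lies flat after pressing until it gave; I didn't check the lid separately.

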